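# Press the snap-fit lid of the ornament tub shut all round

## Task

The lid has been laid on the clear tub of printing ornaments. Press down around its yellow rim, section by section, until all six sections have clicked shut and stay down. Only press: the tub stays standing where it is, neither picked up nor shoved about, and the printing block, loupe and ink jar beside it are left alone.

Things in the scene. Friction and masses are not known exactly. Their poses are not given: they have to be found in the camera images.
- tub: round clear plastic storage tub full of metal printing ornaments, loose on the bench, about 4 kg, 160 mm across the lid and 96 mm high with the lid shut. Origin: centre of the underside, on the bench; z up along the axis. The middle of the lid's rim section n lies in direction (n - 1) x 60 degrees, anticlockwise from the tub's x axis as seen from above
- lid_mid (a point): centre of the lid, on the tub's axis, 91 mm above the bench: the sunk round clear middle, 92 mm across, is already down and held to the tub. Around it the yellow rim (outer diameter 160 mm) is parted by six narrow slots into six equal 57 degree sections
- sec1_press (a point): where to press rim section 1: on its top face, on its centre line, 72 mm from the tub's axis, 8 mm in from the outer edge; about 102 mm above the bench while the section stands up, 96 mm once shut
- sec1 (a joint): angle of rim section 1 in rad about its inner edge, 46 mm from the tub's axis: 0 = standing up, outer edge 8 mm high; 0.235 = clicked shut, level. Let go before about 0.17 it springs back up; beyond, it snaps down by itself and stays, against a hard stop. At its point it takes about 9 N, a third of the way down. Up to two sections may be shut already
- sec2_press (a point): where to press rim section 2: on its top face, on its centre line, 72 mm from the tub's axis, 8 mm in from the outer edge; about 102 mm above the bench while the section stands up, 96 mm once shut
- sec2 (a joint): angle of rim section 2 in rad about its inner edge, 46 mm from the tub's axis: 0 = standing up, outer edge 8 mm high; 0.235 = clicked shut, level. Behaves like section 1
- sec3_press (a point): where to press rim section 3: on its top face, on its centre line, 72 mm from the tub's axis, 8 mm in from the outer edge; about 102 mm above the bench while the section stands up, 96 mm once shut
- sec3 (a joint): angle of rim section 3 in rad about its inner edge, 46 mm from the tub's axis: 0 = standing up, outer edge 8 mm high; 0.235 = clicked shut, level. Behaves like section 1
- sec4_press (a point): where to press rim section 4: on its top face, on its centre line, 72 mm from the tub's axis, 8 mm in from the outer edge; about 102 mm above the bench while the section stands up, 96 mm once shut
- sec4 (a joint): angle of rim section 4 in rad about its inner edge, 46 mm from the tub's axis: 0 = standing up, outer edge 8 mm high; 0.235 = clicked shut, level. Behaves like section 1
- sec5_press (a point): where to press rim section 5: on its top face, on its centre line, 72 mm from the tub's axis, 8 mm in from the outer edge; about 102 mm above the bench while the section stands up, 96 mm once shut
- sec5 (a joint): angle of rim section 5 in rad about its inner edge, 46 mm from the tub's axis: 0 = standing up, outer edge 8 mm high; 0.235 = clicked shut, level. Behaves like section 1
- sec6_press (a point): where to press rim section 6: on its top face, on its centre line, 72 mm from the tub's axis, 8 mm in from the outer edge; about 102 mm above the bench while the section stands up, 96 mm once shut
- sec6 (a joint): angle of rim section 6 in rad about its inner edge, 46 mm from the tub's axis: 0 = standing up, outer edge 8 mm high; 0.235 = clicked shut, level. Behaves like section 1
- cut_mid (a point): wood-mounted metal printing block, 62 x 42 x 23 mm, loose beside the tub, to be left alone; point at its centre, half-way up
- loupe_mid (a point): brass loupe, 42 mm across and 42 mm high, loose beside the tub, to be left alone; point at its centre, half-way up
- jar_mid (a point): small ink jar with black cap, 52 mm across and 62 mm high, loose beside the tub, to be left alone; point at its centre, half-way up
Not all that is in view belongs to the job. There is more than one size of the tub; the job needs the smaller.

How it is judged:
By the outcome, as a careful person would: the job done as asked, in the order asked, and still so for the second after the job is handed in, with the robot touching nothing.
It also fails if it takes over 54 s, if anything falls off the work surface, if the arm or the gripper's body presses on something with over 40 N, if the wrist force passes 120 N, or if a joint passes its speed limit or range.

## Robot

A 6-joint arm with a two-finger parallel gripper is mounted at the origin on the work surface. World frame = base frame: x ahead of the robot, y to its left, z up, the work surface at z = 0. Lengths are in m, angles in rad, forces in N, time in s.
With the tool pointing down it reaches from about 0.375 to 0.825 m from the base axis. Payload 5.5 kg.
Tool frame: the origin (TCP) lies midway between the tips of the shut fingers; the grasp point (between the pads) lies 19 mm behind it (bot.grip_point_offset is the distance from the TCP to the grasp point, in m); z points along the fingers, y is the line along which they close (so a half turn about z gives the same grasp; the last joint's range is limited). The gripper opens to 85 mm and grips with 20 to 120 N. Pads are 22 mm wide; open, the fingers measure 114 mm over their backs; the gripper's body (76 mm by 85 mm) begins 54 mm behind the grasp point. The pads swing forward as they close: fully open they stand 13 mm farther back than shut.
Start: joints at [1.328, 0.314, -0.047, 1.21, 0, 1.571], TCP at [0.144, 0.582, 0.231] pointing down, gripper open.
Joint ranges: [-2.67, 2.67], [-0.69, 1.73], [-1.03, 1.25], [-2.08, 2.16], [-1.42, 1.45], [-3.14, 3.14]. Speed limits (rad/s): [2.39, 2.39, 3.01, 3.14, 3.14, 3.14].

## Interface

Orientations are given as a 3x3 rotation matrix whose columns are the frame's x, y, z axes.
In Python, from workcell import status, vision, job, bot gives the robot as it stands. The module is installed in compiled form; this text tells all that it offers.
- The arm moves only by the tool carry_out, never from a script. Its argument "motion" is a list of rows, each an object of numbers: "ax", "ay", "az": the turn, a rotation vector about the world's x, y, z in rad; "dx", "dy", "dz": the shift along the world's x, y, z in m; "grip": the finger opening in m, from 0 to 0.0854. A call has 1 to 12 rows; each row is the pose to reach, as a shift and turn from the pose commanded when the call began; what a row does not reach only later rows make up. A row lasts 1/12 s, in which the tool goes at most 41.7 mm and 7.16 degrees, less where a joint would pass 70% of its speed; a pose out of reach is approached as far as the arm can. A call with a gripper value outside its range is refused whole. The fingers move at their own pace and stop on an object; "force" is the grip in N (left out, the last holds). Time passes only in rows, so rows that repeat a pose let the fingers close. It gives the time, the measured TCP pose, the force, the opening and the grip force at its end, in the units of the state.
- status.observe(): the state, without advancing time (a new reading comes with each control period).
- vision.get_image(name): name is "scene" or "top"; returns a dict with "image" (400x640x3 uint8, red, green, blue), "camera_matrix" (3x3 intrinsics, pixels), "distortion" ([k1, k2, p1, p2, k3] as OpenCV has them; the pictures are not rectified), "eye" and "attitude" of the camera in the world. Camera axes: x right, y down, z forward; pixel columns grow to the right and rows downward; lengths in m; the calibration is good to about 2 mm. A picture is of the moment at which its call begins. There is no depth.
- job.job_done(): hands the job in; it is judged then, once.
The state is a dict: "clock": time; "joints": joint angles; "joint_velocities": joint speeds; "joint_efforts": joint torques, N m; "ee_pos": TCP position; "tcp_rot": TCP orientation; "force": force on the tool from outside, world axes, zero at the start; "torque": the same for the moment, N m; "grip_width": finger opening in m; "finger_force": force on a finger pad.
Only numpy, scipy, OpenCV 4.12 (cv2) and the standard library are available. Lean on these libraries where they do the work, as an engineer would, in place of code of your own. Each camera call takes 0.05 s, during which the arm holds its last target. There are 200 camera calls.

## Working session

There is one attempt and no reset: what is moved stays moved. The work goes in short steps, Python scripts to look and compute and a tool call to move; the robot and the scene stay as the last step left them, time stands still between calls to the robot, and variables do not carry over. Pictures are saved under pics/ and viewed, at most 10 in all, crops included, and the job is handed in when it is done.

Besides the shell and the picture viewer there is one more tool, called after "Emit:" as name(argument=value, ...) on one line, values as JSON. carry_out: Moves the arm, as the interface text tells. Its arguments: {"type":"object","properties":{"motion":{"type":"array","items":{"type":"object","properties":{"ax":{"type":"number"},"ay":{"type":"number"},"az":{"type":"number"},"dx":{"type":"number"},"dy":{"type":"number"},"dz":{"type":"number"},"grip":{"type":"number"}}}},"force":{"type":"number"}},"required":["motion"]}

```bash
mkdir -p pics; python3 - <<'E'
from workcell import status, vision
import cv2,numpy as np,json
s=status.observe()
print(s['clock'],s['ee_pos'],s['tcp_rot'],s['force'],s['grip_width'])
for n in('scene','top'):
    d=vision.get_image(n);cv2.imwrite(f'pics/{n}0.png',d['image'][...,::-1])
    np.savez(f'{n}0.npz',**d)
    print(n,d['camera_matrix'],d['distortion'],d['eye'],d['attitude'])
E
```

```text
0.0 [0.14409313 0.5818439  0.23040055] [[-9.70672771e-01  2.40404208e-01 -4.34636648e-04]
 [ 2.40404601e-01  9.70671268e-01 -1.70783416e-03]
 [ 1.13187877e-05 -1.76223676e-03 -9.99998447e-01]] [-0.33700822  0.65595614 -0.11037937] 0.08552891241192384
scene [[416.73494033   0.         319.17810231]
 [  0.         416.73494033 200.68336248]
 [  0.           0.           1.        ]] [0.020243 0.       0.       0.       0.      ] [ 1.26024932 -0.42119048  0.69054926] [[ 0.56559258  0.49999259 -0.65582959]
 [ 0.82468422 -0.34196168  0.45050876]
 [ 0.00098245 -0.79565673 -0.60574698]]
top [[410.91633095   0.         318.23765249]
 [  0.         410.91633095 202.10728478]
 [  0.           0.           1.        ]] [-0.02478368  0.          0.          0.          0.        ] [0.49844648 0.02809135 1.10809772] [[ 0.00287083 -0.99658518  0.0825211 ]
 [-0.99998399 -0.00245865  0.00509602]
 [-0.00487573 -0.08253441 -0.99657629]]
```

View pics/scene0.png

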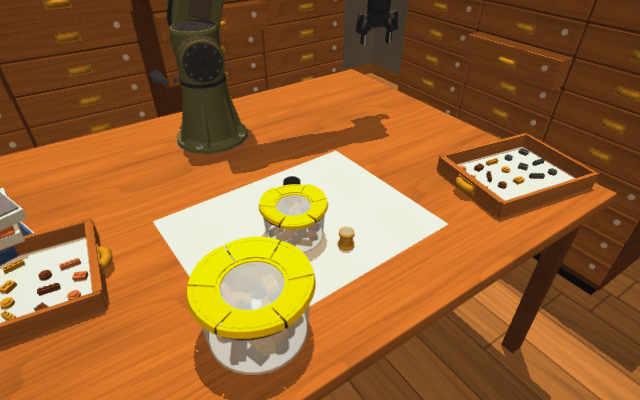

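View pics/top0.png

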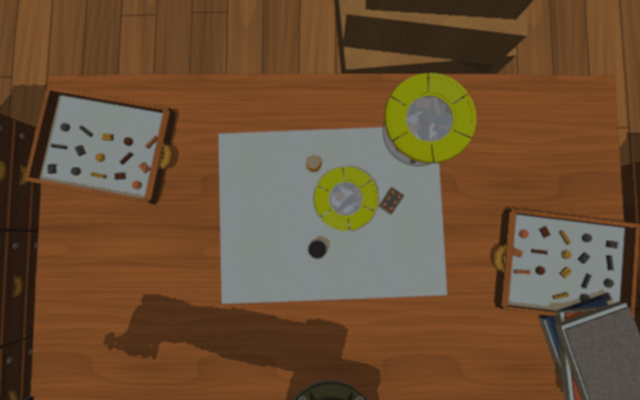

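The smaller tub is at about (346,198) in the top view and (293,205) in the scene view. The loupe is at (314,162), the jar at (318,248) and the block at (391,200). The large tub at (430,118) is the decoy. Next I measure the centre and the slots.

```bash
cat > h.py <<'E'
import numpy as np,cv2
def load(n): return dict(np.load(n+'.npz'))
def ray(d,p,z):
    u=cv2.undistortPoints(np.array([[p]],float),d['camera_matrix'],d['distortion'])[0,0]
    v=d['attitude']@np.array([u[0],u[1],1]);e=d['eye'];return e+v*(z-e[2])/v[2]
def proj(d,P):
    R=d['attitude'].T
    return cv2.projectPoints(np.atleast_2d(P).astype(float),cv2.Rodrigues(R)[0],-R@d['eye'],d['camera_matrix'],d['distortion'])[0][:,0]
def yellow(d): 
    return cv2.inRange(cv2.cvtColor(d['image'],cv2.COLOR_RGB2HSV),(22,150,90),(35,255,255))
def tubmask(d,p):
    m=cv2.morphologyEx(yellow(d),cv2.MORPH_CLOSE,np.ones((3,3)))
    cs=cv2.findContours(m,cv2.RETR_EXTERNAL,cv2.CHAIN_APPROX_NONE)[0]
    return [c for c in cs if cv2.contourArea(c)>500 and cv2.pointPolygonTest(c,p,False)>0][0]
def polar(d,c,z=.097,s=0.25):
    # rectified top view of plane z, 1 px = s mm, x right, y up
    g=(np.arange(400)-200)*s*1e-3*1.0
    X,Y=np.meshgrid(g,-g);P=np.c_[(X+c[0]).ravel(),(Y+c[1]).ravel(),np.full(X.size,z)]
    q=proj(d,P).reshape(400,400,2).astype(np.float32)
    return cv2.remap(d['image'],q[...,0],q[...,1],cv2.INTER_CUBIC)
E
python3 - <<'E'
from h import *
for n,p in(('top0',(346,175)),('scene0',(293,188))):
    d=load(n);c=tubmask(d,p) if cv2 else 0
    for z in(.096,.1):
        W=np.array([ray(d,q[0],z)[:2] for q in c]);(x,y),r=cv2.minEnclosingCircle((W*1000).astype(np.float32))
        e=cv2.fitEllipse((W*1000).astype(np.float32))
        print(n,z,x,y,r,e)
ct=np.array([ray(load('top0'),(346,198),.097)])[0]
C=e[0]
d=load('top0')
T=tubmask(d,(346,175));W=np.array([ray(d,q[0],.097)[:2] for q in T]);c=np.array(cv2.fitEllipse((W*1000).astype(np.float32))[0])/1000
im=[polar(load(n),c,s=.5) for n in('top0','scene0')]
cv2.imwrite('pics/rect.png',np.hstack(im)[...,::-1])
for nm,p,z in(('loupe',(314,162),.042),('jar',(318,248),.062),('block',(391,200),.023)): print(nm,ray(d,p,z))
# dark slots along circle
for r in(.056,.062,.068):
  th=np.deg2rad(np.arange(0,360,2));P=np.c_[c[0]+r*np.cos(th),c[1]+r*np.sin(th),np.full(th.size,.098)]
  for n in('top0','scene0'):
    dd=load(n);q=proj(dd,P).astype(np.float32);v=cv2.remap(dd['image'],q[:,None,0],q[:,None,1],cv2.INTER_LINEAR)[:,0,:2].sum(1).astype(float)
    loc=[(int(2*i),int(v[i])) for i in range(180) if v[i]==min(v[(i+np.arange(-8,9))%180])]
    f=np.sum(v*np.exp(6j*th)); print(n,r,loc,'phase slot',(np.degrees(np.angle(-f)*-1)/-6)%60)
E
```

```text
top0 0.096 593.0236206054688 -34.60471725463867 78.54524230957031 ((592.814208984375, -34.47706985473633), (153.36221313476562, 154.1262664794922), 36.291629791259766)
top0 0.1 592.6497802734375 -34.3569450378418 78.23480987548828 ((592.4412231445312, -34.22978591918945), (152.756103515625, 153.5171356201172), 36.29133224487305)
scene0 0.096 594.458740234375 -35.286441802978516 87.94438171386719 ((593.3738403320312, -36.433467864990234), (158.40692138671875, 169.6240997314453), 57.03034210205078)
scene0 0.1 598.9380493164062 -37.88274002075195 87.35274505615234 ((597.8604125976562, -39.02203369140625), (157.3411865234375, 168.48291015625), 57.03036117553711)
loupe [0.69235191 0.04497155 0.042     ]
jar [0.46847426 0.0337076  0.062     ]
block [ 0.59437815 -0.15921269  0.023     ]
top0 0.056 [(6, 234), (40, 262), (42, 262), (66, 220), (96, 261), (126, 251), (186, 202), (208, 261), (212, 261), (214, 261), (246, 234), (280, 262), (306, 229)] phase slot 6.124779373069392
scene0 0.056 [(4, 319), (28, 467), (68, 399), (96, 471), (128, 415), (160, 471), (188, 408), (212, 471), (248, 414), (
[... 291 characters left out ...]
19625741569
scene0 0.062 [(4, 301), (68, 413), (128, 390), (164, 471), (166, 471), (188, 430), (210, 471), (212, 471), (214, 471), (218, 471), (220, 471), (222, 471), (246, 431), (306, 283)] phase slot 5.865564087473374
top0 0.068 [(6, 216), (40, 261), (42, 261), (66, 224), (88, 261), (126, 250), (186, 244), (208, 263), (210, 263), (214, 263), (218, 263), (220, 263), (246, 209), (282, 259), (284, 259), (306, 213), (340, 262)] phase slot 6.282921610183369
scene0 0.068 [(6, 272), (34, 446), (68, 405), (98, 471), (100, 471), (128, 407), (186, 428), (212, 470), (242, 413), (280, 440), (304, 279), (328, 472), (330, 472), (332, 472), (336, 472), (338, 472), (340, 472)] phase slot 5.848012446630746
```

View pics/rect.png

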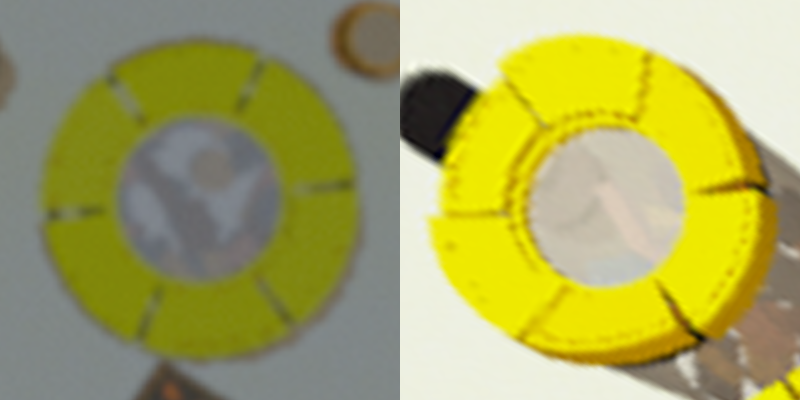

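Slots lie at 6°+60k, so the section middles are at 36°+60k. The tub centre is about (0.593, -0.035). The sections at 156° and perhaps 336° look lower than the rest. I'll start with the section at 96°, fingers shut.

Emit:
carry_out(motion=[{"dx":0.441,"dy":-0.545,"dz":0,"grip":0},{"dx":0.441,"dy":-0.545,"dz":0,"grip":0},{"dx":0.441,"dy":-0.545,"dz":0,"grip":0},{"dx":0.441,"dy":-0.545,"dz":0,"grip":0},{"dx":0.441,"dy":-0.545,"dz":0,"grip":0},{"dx":0.441,"dy":-0.545,"dz":0,"grip":0},{"dx":0.441,"dy":-0.545,"dz":0,"grip":0},{"dx":0.441,"dy":-0.545,"dz":0,"grip":0},{"dx":0.441,"dy":-0.545,"dz":0,"grip":0},{"dx":0.441,"dy":-0.545,"dz":0,"grip":0},{"dx":0.441,"dy":-0.545,"dz":0,"grip":0},{"dx":0.441,"dy":-0.545,"dz":0,"grip":0}])

```text
validation failed for argument at $.mo...
```

Emit:
carry_out(motion=[{"ax":0.0,"ay":0.0,"az":0.0,"dx":0.441,"dy":-0.545,"dz":0.0,"grip":0.0}])

```text
clock: 0.18
ee_pos: [0.1677, 0.5536, 0.2302]
tcp_rot: [[-0.972, 0.235, -0.002], [0.235, 0.972, 0.002], [0.002, 0.001, -1.0]]
force: [0.9, -0.3, -0.4]
grip_width: 0.0756
finger_force: 0.0
```

Emit:
carry_out(motion=[{"ax":0.0,"ay":0.0,"az":0.0,"dx":0.415,"dy":-0.513,"dz":0.0,"grip":0.0},{"ax":0.0,"ay":0.0,"az":0.0,"dx":0.415,"dy":-0.513,"dz":0.0,"grip":0.0},{"ax":0.0,"ay":0.0,"az":0.0,"dx":0.415,"dy":-0.513,"dz":0.0,"grip":0.0},{"ax":0.0,"ay":0.0,"az":0.0,"dx":0.415,"dy":-0.513,"dz":0.0,"grip":0.0},{"ax":0.0,"ay":0.0,"az":0.0,"dx":0.415,"dy":-0.513,"dz":0.0,"grip":0.0},{"ax":0.0,"ay":0.0,"az":0.0,"dx":0.415,"dy":-0.513,"dz":0.0,"grip":0.0},{"ax":0.0,"ay":0.0,"az":0.0,"dx":0.415,"dy":-0.513,"dz":0.0,"grip":0.0},{"ax":0.0,"ay":0.0,"az":0.0,"dx":0.415,"dy":-0.513,"dz":0.0,"grip":0.0},{"ax":0.0,"ay":0.0,"az":0.0,"dx":0.415,"dy":-0.513,"dz":0.0,"grip":0.0},{"ax":0.0,"ay":0.0,"az":0.0,"dx":0.415,"dy":-0.513,"dz":0.0,"grip":0.0},{"ax":0.0,"ay":0.0,"az":0.0,"dx":0.415,"dy":-0.513,"dz":0.0,"grip":0.0},{"ax":0.0,"ay":0.0,"az":0.0,"dx":0.415,"dy":-0.513,"dz":0.0,"grip":0.0}])

```text
clock: 1.18
ee_pos: [0.4856, 0.1593, 0.2311]
tcp_rot: [[-0.971, 0.241, -0.0], [0.241, 0.971, 0.0], [0.0, -0.0, -1.0]]
force: [-0.0, 1.5, 0.4]
grip_width: -0.0002
finger_force: 0.0
```

Emit:
carry_out(motion=[{"ax":0.0,"ay":0.0,"az":0.0,"dx":0.098,"dy":-0.121,"dz":0.0,"grip":0.0},{"ax":0.0,"ay":0.0,"az":0.0,"dx":0.098,"dy":-0.121,"dz":0.0,"grip":0.0},{"ax":0.0,"ay":0.0,"az":0.0,"dx":0.098,"dy":-0.121,"dz":0.0,"grip":0.0},{"ax":0.0,"ay":0.0,"az":0.0,"dx":0.098,"dy":-0.121,"dz":-0.025,"grip":0.0},{"ax":0.0,"ay":0.0,"az":0.0,"dx":0.098,"dy":-0.121,"dz":-0.055,"grip":0.0},{"ax":0.0,"ay":0.0,"az":0.0,"dx":0.098,"dy":-0.121,"dz":-0.085,"grip":0.0},{"ax":0.0,"ay":0.0,"az":0.0,"dx":0.098,"dy":-0.121,"dz":-0.105,"grip":0.0},{"ax":0.0,"ay":0.0,"az":0.0,"dx":0.098,"dy":-0.121,"dz":-0.105,"grip":0.0},{"ax":0.0,"ay":0.0,"az":0.0,"dx":0.098,"dy":-0.121,"dz":-0.105,"grip":0.0}])

```text
clock: 1.93
ee_pos: [0.5816, 0.0401, 0.1252]
tcp_rot: [[-0.971, 0.24, -0.003], [0.24, 0.971, -0.0], [0.003, -0.001, -1.0]]
force: [0.9, 0.4, -0.4]
grip_width: 0.0001
finger_force: 0.0
```

```bash
python3 - <<'E'
from workcell import status, vision
import cv2,numpy as np
s=status.observe();print(s['clock'],s['ee_pos'],s['force'],s['joints'])
d=vision.get_image('scene');np.savez('scene1.npz',**d)
from h import *
print(proj(d,s['ee_pos']))
cv2.imwrite('pics/s1.png',cv2.resize(d['image'][90:260,200:400,::-1],None,fx=3,fy=3,interpolation=cv2.INTER_CUBIC))
E
```

```text
1.9333 [0.58161261 0.04014247 0.12521949] [ 0.87161844  0.4356936  -0.43727855] [ 6.88889076e-02  3.46944992e-01 -2.49854457e-01  9.77358941e-01
  3.71015243e-05  3.11768785e-01]
[[317.531232   180.89428891]]
```

View pics/s1.png

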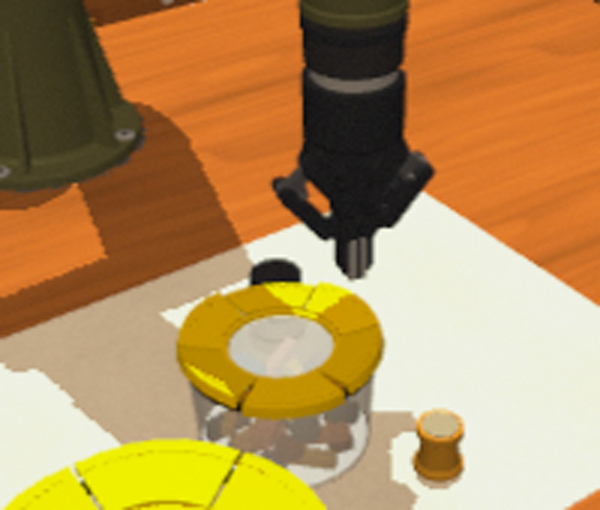

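The picture shows the fingertips at crop (352,273), which is image (317,181). That matches the projected TCP and sits just outboard of the 96° section, so I correct by 4 mm and press.

Emit:
carry_out(motion=[{"ax":0.0,"ay":0.0,"az":0.0,"dx":0.004,"dy":-0.0035,"dz":-0.012,"grip":0.0},{"ax":0.0,"ay":0.0,"az":0.0,"dx":0.004,"dy":-0.0035,"dz":-0.02,"grip":0.0},{"ax":0.0,"ay":0.0,"az":0.0,"dx":0.004,"dy":-0.0035,"dz":-0.023,"grip":0.0},{"ax":0.0,"ay":0.0,"az":0.0,"dx":0.004,"dy":-0.0035,"dz":-0.025,"grip":0.0},{"ax":0.0,"ay":0.0,"az":0.0,"dx":0.004,"dy":-0.0035,"dz":-0.027,"grip":0.0},{"ax":0.0,"ay":0.0,"az":0.0,"dx":0.004,"dy":-0.0035,"dz":-0.028,"grip":0.0},{"ax":0.0,"ay":0.0,"az":0.0,"dx":0.004,"dy":-0.0035,"dz":-0.029,"grip":0.0},{"ax":0.0,"ay":0.0,"az":0.0,"dx":0.004,"dy":-0.0035,"dz":-0.03,"grip":0.0},{"ax":0.0,"ay":0.0,"az":0.0,"dx":0.004,"dy":-0.0035,"dz":-0.03,"grip":0.0}])

```text
clock: 2.73
ee_pos: [0.5867, 0.0367, 0.0961]
tcp_rot: [[-0.971, 0.24, -0.0], [0.24, 0.971, -0.001], [0.0, -0.001, -1.0]]
force: [-0.0, -0.1, -0.2]
grip_width: -0.0002
finger_force: 0.0
```

Emit:
carry_out(motion=[{"ax":0.0,"ay":0.0,"az":0.0,"dx":0.0,"dy":0.0,"dz":-0.0015,"grip":0.0},{"ax":0.0,"ay":0.0,"az":0.0,"dx":0.0,"dy":0.0,"dz":-0.0025,"grip":0.0},{"ax":0.0,"ay":0.0,"az":0.0,"dx":0.0,"dy":0.0,"dz":-0.0025,"grip":0.0}])

```text
clock: 2.98
ee_pos: [0.5868, 0.0367, 0.0956]
tcp_rot: [[-0.971, 0.241, 0.001], [0.241, 0.971, -0.0], [-0.001, -0.0, -1.0]]
force: [-6.6, -0.1, 15.0]
grip_width: 0.0001
finger_force: 7.7
```

The 96° section is down on its stop at 15 N. Next is the 36° section.

Emit:
carry_out(motion=[{"ax":0.0,"ay":0.0,"az":0.0,"dx":0.0,"dy":0.0,"dz":0.022,"grip":0.0},{"ax":0.0,"ay":0.0,"az":0.0,"dx":0.032,"dy":-0.015,"dz":0.024,"grip":0.0},{"ax":0.0,"ay":0.0,"az":0.0,"dx":0.0645,"dy":-0.0295,"dz":0.022,"grip":0.0},{"ax":0.0,"ay":0.0,"az":0.0,"dx":0.0645,"dy":-0.0295,"dz":0.016,"grip":0.0},{"ax":0.0,"ay":0.0,"az":0.0,"dx":0.0645,"dy":-0.0295,"dz":0.01,"grip":0.0},{"ax":0.0,"ay":0.0,"az":0.0,"dx":0.0645,"dy":-0.0295,"dz":0.008,"grip":0.0},{"ax":0.0,"ay":0.0,"az":0.0,"dx":0.0645,"dy":-0.0295,"dz":0.007,"grip":0.0},{"ax":0.0,"ay":0.0,"az":0.0,"dx":0.0645,"dy":-0.0295,"dz":0.007,"grip":0.0}])

```text
clock: 3.65
ee_pos: [0.6524, 0.0068, 0.1018]
tcp_rot: [[-0.971, 0.241, 0.003], [0.241, 0.971, -0.002], [-0.003, -0.001, -1.0]]
force: [3.2, -2.6, 7.1]
grip_width: -0.0001
finger_force: 3.4
```

Emit:
carry_out(motion=[{"ax":0.0,"ay":0.0,"az":0.0,"dx":0.0,"dy":0.0,"dz":-0.002,"grip":0.0},{"ax":0.0,"ay":0.0,"az":0.0,"dx":0.0,"dy":0.0,"dz":-0.004,"grip":0.0},{"ax":0.0,"ay":0.0,"az":0.0,"dx":0.0,"dy":0.0,"dz":-0.006,"grip":0.0},{"ax":0.0,"ay":0.0,"az":0.0,"dx":0.0,"dy":0.0,"dz":-0.007,"grip":0.0},{"ax":0.0,"ay":0.0,"az":0.0,"dx":0.0,"dy":0.0,"dz":-0.007,"grip":0.0}])

```text
clock: 4.07
ee_pos: [0.6514, 0.0075, 0.0957]
tcp_rot: [[-0.971, 0.24, 0.002], [0.24, 0.971, -0.0], [-0.002, 0.0, -1.0]]
force: [-1.0, -1.0, 13.2]
grip_width: 0.0005
finger_force: 6.2
```

Emit:
carry_out(motion=[{"ax":0.0,"ay":0.0,"az":0.0,"dx":0.0,"dy":0.0,"dz":0.022,"grip":0.0},{"ax":0.0,"ay":0.0,"az":0.0,"dx":0.004,"dy":-0.035,"dz":0.024,"grip":0.0},{"ax":0.0,"ay":0.0,"az":0.0,"dx":0.008,"dy":-0.071,"dz":0.022,"grip":0.0},{"ax":0.0,"ay":0.0,"az":0.0,"dx":0.008,"dy":-0.071,"dz":0.016,"grip":0.0},{"ax":0.0,"ay":0.0,"az":0.0,"dx":0.008,"dy":-0.071,"dz":0.01,"grip":0.0},{"ax":0.0,"ay":0.0,"az":0.0,"dx":0.008,"dy":-0.071,"dz":0.008,"grip":0.0},{"ax":0.0,"ay":0.0,"az":0.0,"dx":0.008,"dy":-0.071,"dz":0.006,"grip":0.0},{"ax":0.0,"ay":0.0,"az":0.0,"dx":0.008,"dy":-0.071,"dz":0.004,"grip":0.0},{"ax":0.0,"ay":0.0,"az":0.0,"dx":0.008,"dy":-0.071,"dz":0.002,"grip":0.0},{"ax":0.0,"ay":0.0,"az":0.0,"dx":0.008,"dy":-0.071,"dz":0.0,"grip":0.0},{"ax":0.0,"ay":0.0,"az":0.0,"dx":0.008,"dy":-0.071,"dz":0.0,"grip":0.0}])

```text
clock: 4.98
ee_pos: [0.6591, -0.0626, 0.0958]
tcp_rot: [[-0.971, 0.239, 0.0], [0.239, 0.971, 0.001], [-0.0, 0.001, -1.0]]
force: [-5.9, 2.4, 11.5]
grip_width: -0.0001
finger_force: 5.7
```

Shut too. Next is 276°, at (0.6005, -0.1066).

Emit:
carry_out(motion=[{"ax":0.0,"ay":0.0,"az":0.0,"dx":0.0,"dy":0.0,"dz":0.022,"grip":0.0},{"ax":0.0,"ay":0.0,"az":0.0,"dx":-0.029,"dy":-0.021,"dz":0.024,"grip":0.0},{"ax":0.0,"ay":0.0,"az":0.0,"dx":-0.0585,"dy":-0.0425,"dz":0.022,"grip":0.0},{"ax":0.0,"ay":0.0,"az":0.0,"dx":-0.0585,"dy":-0.0425,"dz":0.016,"grip":0.0},{"ax":0.0,"ay":0.0,"az":0.0,"dx":-0.0585,"dy":-0.0425,"dz":0.01,"grip":0.0},{"ax":0.0,"ay":0.0,"az":0.0,"dx":-0.0585,"dy":-0.0425,"dz":0.008,"grip":0.0},{"ax":0.0,"ay":0.0,"az":0.0,"dx":-0.0585,"dy":-0.0425,"dz":0.006,"grip":0.0},{"ax":0.0,"ay":0.0,"az":0.0,"dx":-0.0585,"dy":-0.0425,"dz":0.004,"grip":0.0},{"ax":0.0,"ay":0.0,"az":0.0,"dx":-0.0585,"dy":-0.0425,"dz":0.002,"grip":0.0},{"ax":0.0,"ay":0.0,"az":0.0,"dx":-0.0585,"dy":-0.0425,"dz":0.0,"grip":0.0},{"ax":0.0,"ay":0.0,"az":0.0,"dx":-0.0585,"dy":-0.0425,"dz":0.0,"grip":0.0}])

```text
clock: 5.9
ee_pos: [0.6022, -0.1055, 0.0957]
tcp_rot: [[-0.971, 0.239, 0.002], [0.239, 0.971, -0.0], [-0.002, 0.0, -1.0]]
force: [-4.9, 0.4, 14.5]
grip_width: 0.0002
finger_force: 7.3
```

Next is 216°, at (0.535, -0.077).

Emit:
carry_out(motion=[{"ax":0.0,"ay":0.0,"az":0.0,"dx":0.0,"dy":0.0,"dz":0.022,"grip":0.0},{"ax":0.0,"ay":0.0,"az":0.0,"dx":-0.033,"dy":0.015,"dz":0.024,"grip":0.0},{"ax":0.0,"ay":0.0,"az":0.0,"dx":-0.066,"dy":0.029,"dz":0.022,"grip":0.0},{"ax":0.0,"ay":0.0,"az":0.0,"dx":-0.066,"dy":0.029,"dz":0.016,"grip":0.0},{"ax":0.0,"ay":0.0,"az":0.0,"dx":-0.066,"dy":0.029,"dz":0.01,"grip":0.0},{"ax":0.0,"ay":0.0,"az":0.0,"dx":-0.066,"dy":0.029,"dz":0.008,"grip":0.0},{"ax":0.0,"ay":0.0,"az":0.0,"dx":-0.066,"dy":0.029,"dz":0.006,"grip":0.0},{"ax":0.0,"ay":0.0,"az":0.0,"dx":-0.066,"dy":0.029,"dz":0.004,"grip":0.0},{"ax":0.0,"ay":0.0,"az":0.0,"dx":-0.066,"dy":0.029,"dz":0.002,"grip":0.0},{"ax":0.0,"ay":0.0,"az":0.0,"dx":-0.066,"dy":0.029,"dz":0.0,"grip":0.0},{"ax":0.0,"ay":0.0,"az":0.0,"dx":-0.066,"dy":0.029,"dz":0.0,"grip":0.0}])

```text
clock: 6.82
ee_pos: [0.5366, -0.0772, 0.0957]
tcp_rot: [[-0.971, 0.24, 0.002], [0.24, 0.971, 0.0], [-0.002, 0.001, -1.0]]
force: [-7.1, 1.7, 18.1]
grip_width: 0.0001
finger_force: 8.8
```

Last is 156°, at (0.527, -0.006).

Emit:
carry_out(motion=[{"ax":0.0,"ay":0.0,"az":0.0,"dx":0.0,"dy":0.0,"dz":0.022,"grip":0.0},{"ax":0.0,"ay":0.0,"az":0.0,"dx":-0.004,"dy":0.035,"dz":0.024,"grip":0.0},{"ax":0.0,"ay":0.0,"az":0.0,"dx":-0.008,"dy":0.071,"dz":0.022,"grip":0.0},{"ax":0.0,"ay":0.0,"az":0.0,"dx":-0.008,"dy":0.071,"dz":0.016,"grip":0.0},{"ax":0.0,"ay":0.0,"az":0.0,"dx":-0.008,"dy":0.071,"dz":0.01,"grip":0.0},{"ax":0.0,"ay":0.0,"az":0.0,"dx":-0.008,"dy":0.071,"dz":0.008,"grip":0.0},{"ax":0.0,"ay":0.0,"az":0.0,"dx":-0.008,"dy":0.071,"dz":0.006,"grip":0.0},{"ax":0.0,"ay":0.0,"az":0.0,"dx":-0.008,"dy":0.071,"dz":0.004,"grip":0.0},{"ax":0.0,"ay":0.0,"az":0.0,"dx":-0.008,"dy":0.071,"dz":0.002,"grip":0.0},{"ax":0.0,"ay":0.0,"az":0.0,"dx":-0.008,"dy":0.071,"dz":0.0,"grip":0.0},{"ax":0.0,"ay":0.0,"az":0.0,"dx":-0.008,"dy":0.071,"dz":0.0,"grip":0.0}])

```text
clock: 7.73
ee_pos: [0.5272, -0.0071, 0.0957]
tcp_rot: [[-0.97, 0.242, 0.001], [0.242, 0.97, -0.0], [-0.001, -0.0, -1.0]]
force: [-6.7, -0.9, 16.4]
grip_width: -0.0003
finger_force: 7.9
```

Emit:
carry_out(motion=[{"ax":0.0,"ay":0.0,"az":0.0,"dx":0.0,"dy":0.0,"dz":0.035,"grip":0.0},{"ax":0.0,"ay":0.0,"az":0.0,"dx":0.0,"dy":0.0,"dz":0.07,"grip":0.0},{"ax":0.0,"ay":0.0,"az":0.0,"dx":0.0,"dy":0.0,"dz":0.11,"grip":0.0},{"ax":0.0,"ay":0.0,"az":0.0,"dx":-0.02,"dy":0.04,"dz":0.14,"grip":0.0},{"ax":0.0,"ay":0.0,"az":0.0,"dx":-0.04,"dy":0.08,"dz":0.14,"grip":0.0},{"ax":0.0,"ay":0.0,"az":0.0,"dx":-0.06,"dy":0.12,"dz":0.14,"grip":0.0},{"ax":0.0,"ay":0.0,"az":0.0,"dx":-0.08,"dy":0.16,"dz":0.14,"grip":0.0},{"ax":0.0,"ay":0.0,"az":0.0,"dx":-0.09,"dy":0.2,"dz":0.14,"grip":0.0},{"ax":0.0,"ay":0.0,"az":0.0,"dx":-0.1,"dy":0.24,"dz":0.14,"grip":0.0},{"ax":0.0,"ay":0.0,"az":0.0,"dx":-0.11,"dy":0.28,"dz":0.14,"grip":0.0},{"ax":0.0,"ay":0.0,"az":0.0,"dx":-0.12,"dy":0.32,"dz":0.14,"grip":0.0}])

```text
clock: 8.65
ee_pos: [0.4108, 0.2982, 0.2342]
tcp_rot: [[-0.97, 0.241, 0.001], [0.241, 0.97, 0.0], [-0.001, 0.001, -1.0]]
force: [1.8, 0.8, -0.2]
grip_width: 0.0002
finger_force: 0.0
```

```bash
python3 - <<'E'
from workcell import status, vision
from h import *
print(status.observe()['ee_pos'])
L=[]
for n,p in(('top',(346,175)),('scene',(293,188))):
    d=vision.get_image(n);np.savez(n+'2.npz',**d);d0=load(n+'0')
    for e in(d0,d):
        W=np.array([ray(e,q[0],.096)[:2] for q in tubmask(e,p)]);print(n,cv2.fitEllipse((W*1000).astype(np.float32)))
    L.append(polar(d,(.593,-.0345),s=.5))
d=load('scene2')
L.append(cv2.resize(d['image'][160:280,220:380],(533,400),interpolation=cv2.INTER_CUBIC)[:,:400])
cv2.imwrite('pics/end.png',cv2.resize(np.hstack(L[1:])[...,::-1],(800,400)))
t0=load('top0')['image'];t=load('top2')['image']
df=cv2.absdiff(t0,t).max(2);print([int((df[y-14:y+14,x-14:x+14]>40).sum()) for x,y in((314,162),(318,248),(391,200))])
E
```

```text
[0.41078217 0.2981861  0.2341714 ]
top ((592.814208984375, -34.47706985473633), (153.36221313476562, 154.1262664794922), 36.291629791259766)
top ((592.8574829101562, -34.615928649902344), (152.37074279785156, 153.69679260253906), 51.72489929199219)
scene ((593.3738403320312, -36.433467864990234), (158.40692138671875, 169.6240997314453), 57.03034210205078)
scene ((595.1087646484375, -37.5725212097168), (158.21630859375, 169.1564178466797), 57.65544891357422)
[0, 153, 0]
```

View pics/end.png

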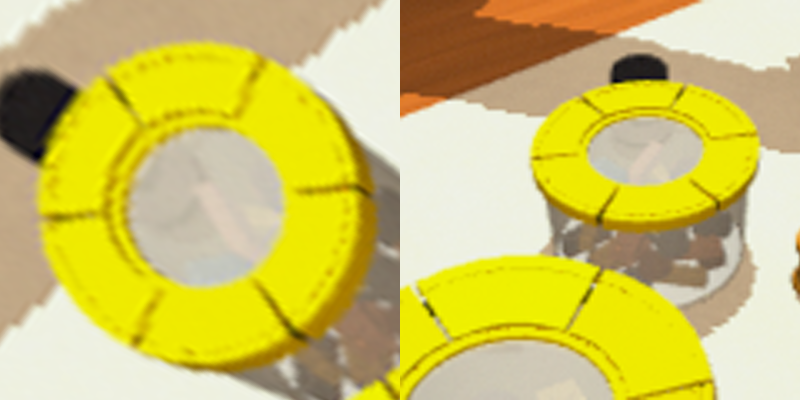

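The rim is now level all round, with all six sections flush and no steps at the slots, which the rectified view shows centred at (205,205). The tub hasn't moved; the top-view centre agrees within 0.2 mm. The jar's pixel change is the arm's shadow. I'm handing in.

```bash
python3 -c "
from workcell import job
print(job.job_done())"
```

```text
the job is handed in; nothing more can be done
None
```

I pressed all six rim sections of the smaller tub onto their stops; the last pictures show the rim flush all round and the tub where it was, and the job is handed in (no verdict was returned).

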